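# Shut the roll-top gauge store and secure it with the snap hook

## Robot

A 6-joint arm with a two-finger parallel gripper is mounted at the origin on a cart in front of the work surface, level with it; the furniture and walls round the work are solid. World frame = base frame: x ahead of the robot, y to its left, z up, the work surface at z = 0. Lengths are in m, angles in rad, forces in N, time in s.
With the tool pointing down it reaches from about 0.25 to 0.725 m from the base axis. Payload 4 kg.
Tool frame: the origin (TCP) lies midway between the tips of the shut fingers; the grasp point (between the pads) lies 19 mm behind it; z points along the fingers, y is the line along which they close (so a half turn about z gives the same grasp; the last joint's range is limited). The gripper opens to 85 mm and grips with 20 to 120 N. Pads are 22 mm wide; open, the fingers measure 114 mm over their backs; the gripper's body (76 mm by 85 mm) begins 54 mm behind the grasp point. The pads swing forward as they close: fully open they stand 13 mm farther back than shut.
Start: joints at [1.114, 0.241, 0.005, 1.335, 0, 1.571], TCP at [0.221, 0.449, 0.231] pointing down, gripper open.
Joint ranges: [-2.72, 2.72], [-1.05, 1.87], [-1.09, 1.28], [-1.99, 2.15], [-1.42, 1.44], [-3.14, 3.14]. Speed limits (rad/s): [2.79, 2.79, 3.14, 3.14, 3.14, 3.14].

## Interface

Orientations are given as a unit quaternion [x, y, z, w].
In Python, from workcell import monitor, vision, job gives the robot as it stands.
- The arm moves only by the tool move_arm, never from a script. Its argument "moves" is a list that holds one entry, the list of rows, each a list of 5 numbers: the shift along the world's x, y, z in m, then the turn about the world's z in degrees, then the opening in per cent of the stroke, from 0 (shut) to 100 (fully open). In form: [[[x, y, z, turn, gripper], ...]]. A call has 1 to 5 rows; each row is the pose to reach, as a shift and turn from the pose commanded when the call began; what a row does not reach only later rows make up. A row lasts 1/8 s, in which the tool goes at most 62.5 mm and 10.7 degrees, less where a joint would pass 70% of its speed; a pose out of reach is approached as far as the arm can. A call with a gripper value outside its range is refused whole. The fingers move at their own pace and stop on an object; the grip force is fixed at half the most. Time passes only in rows, so rows that repeat a pose let the fingers close. It gives the time, the measured TCP pose, the force, the opening and the grip force at its end, in the units of the state.
- monitor.get_obs(): the state, without advancing time (a new reading comes with each control period).
- vision.camera(name): name is "scene" or "top" or "wrist"; returns a dict with "color" (400x640x3 uint8, red, green, blue), "camera_matrix" (3x3 intrinsics, pixels), "eye" and "attitude" of the camera in the world; the wrist camera has in their place "hand_eye" (4x4, takes a point from camera to tool coordinates, whose origin is the TCP and whose axes are the flange's). Camera axes: x right, y up, looking along -z (the intrinsics and any distortion apply to the point x, -y, -z); pixel columns grow to the right and rows downward; lengths in m; the calibration is good to about 2 mm. A picture is of the moment at which its call begins: read the wrist's pose just before it. There is no depth.
- job.job_done(): hands the job in; it is judged then, once.
The state is a dict: "clock": time; "joint_pos": joint angles; "joint_vel": joint speeds; "tau": joint torques, N m; "eef_pos": TCP position; "tool_rot": TCP orientation; "ft_force": force on the tool from outside, world axes, zero at the start; "ft_torque": the same for the moment, N m; "grip_width": finger opening in m; "grasp_force": force on a finger pad.
Only numpy, scipy, OpenCV 4.12 (cv2) and the standard library are available. Lean on these libraries where they do the work, as an engineer would, in place of code of your own. Each camera call takes 0.05 s, during which the arm holds its last target. There are 200 camera calls.

## Task

Secure the roll-top gauge store for sea: roll its segmented shutter fully shut so that the staple comes up through the slots in the shutter's rail, then take the snap hook from the bench and push it, mouth first, against either leg of the staple until its sprung gate gives way and snaps shut behind the leg. Let go and leave the hook resting clipped on the staple above the rail, and do not disturb the bobbin or the spray can standing nearby.

Things in the scene. Friction and masses are not known exactly. Their poses are not given: they have to be found in the camera images.
- gauge_store: Small grey roll-top store fixed to the bench, 275 mm deep (x), 200 mm wide (y), 127 mm high. Origin on the bench top under the middle of its staple; +x points away from the robot to its closed back, z up. A plinth 26 mm high reaches from x = -60 to +215 mm; two half-round cheeks, radius 98 mm about shutter_pivot, outer faces at y = +-99 mm. A bit case is fixed inside.
- staple_left (a point): Axis of the left (+y) leg of the staple, at z = 54 mm. The staple is an inverted U of upright 8 mm steel bar at the store's x = 0: legs at y = +-26 mm, top at z = 84 mm. With the shutter shut the legs are free from the rail's top (z = 32 mm) to the cross bar's underside (76 mm; bends begin at 74 mm). Axes as the store's.
- staple_right (a point): The same point on the staple's right (-y) leg. This leg is nearer the big bench vise on the right, so a wide gripper has more room at the left leg.
- pad_middle (a point): Middle of the top of a rubber pad on the plinth in front of the staple: the store's x from -60 to -26 mm, y +-95 mm, top at z = 32 mm, level with the shut rail's top. The clipped hook rests on the pad and the rail.
- shutter_pivot (a point): Middle of the shutter's turning axis (along the store's y), at x = 118, y = 0, z = 29 mm in the store's frame. The curved track is an arc about it; the curtain of aluminium slats lies at radius 90 mm.
- shutter (a joint): Shutter angle along its track, rad: 0 fully shut (rail level, at a stop), 1.25 fully open; starts part open. Friction of about 0.35 N m (3 to 5 N at the rail) holds it where it is left. Its leading edge is a flat steel rail; at angle a it points from the pivot towards the robot and up at elevation a. Push its upper (rear) face forward and down along the arc to shut it.
- rail_left (a point): Point to push: on the upper face of the shutter's rail, 128 mm from the pivot, 62 mm to +y of the middle, clear of the staple; moves with the shutter. The rail is 6 mm thick (mid-plane through the pivot), 176 mm wide along y and stands out radially from 85 to 143 mm from the pivot. Two slots in it at y = +-26 mm pass over the staple's legs.
- rail_right (a point): The same, 62 mm to the -y side.
- snap_hook: Loose steel snap hook, about 0.25 kg, lying flat on the bench, 135 mm long (x), 60 mm wide (y). Origin on its underside; +x points out of the mouth, z up. A 12 mm round bar at z = 1 to 13 mm forms two arms, centre lines at y = +-24 mm, and the back of the inner space at x = 10 mm. The -y arm ends in a nose curled in to x = 68, y = -10 mm (foremost point x = 74 mm).
- hook_grip (a point): Middle of the hook's black grip block, 14 mm above its underside, at x = -34 mm in the hook's frame. The block is 20 mm wide (y), 28 mm high, from x = -61 to -1 mm.
- hook_mouth (a point): In the hook's mouth at x = 64, y = 5, z = 7 mm in its frame, where the staple leg should enter, moving along the hook's -x. The mouth is the gap from y = -4 mm (nose) to y = +18 mm (other arm), closed by the gate from behind the nose.
- hook_seat (a point): In the hook's inner space at x = 20, y = 5, z = 7 mm in its frame. A staple leg (8 mm) pushed in along y = 5 mm has passed the gate's end when its axis is at about x = 27 mm, and the gate then snaps shut in front of it; it can go in as far as x = 14 mm.
- hook_gate (a joint): Sprung gate of the snap hook, rad: 0 shut (resting behind the nose), 1.35 folded fully inwards. A bar 8 mm thick, 33 mm long, pivoted on the +y arm's end at x = 64, y = 24 mm in the hook's frame; swings inwards only. It needs about 2 N to start and up to 7 N to open.
- bobbin: Bystander: loose blue nylon bobbin standing beside the store, 30 mm across, 42 mm high. Origin at the centre of its underside.
- spray_can: Bystander: loose spray can standing at the left of the bench, 59 mm across, 176 mm high. Origin at the centre of its underside.

How it is judged:
On the way, in this order (a step that is already met when the one before it is completed fails the run):
1. the shutter is rolled fully shut (value of joint shutter below 0.05 rad), for 0.2 s.
2. the hook's gate is pushed open against the staple, the shutter still shut (value of joint shutter below 0.05 rad and value of joint hook_gate above 0.4 rad and contact force between snap_hook and gauge_store above 0.3 N).
3. a staple leg is inside the hook and the gate has snapped shut behind it (value of joint shutter below 0.05 rad and ((x of staple_left in the frame of snap_hook between 0.01 and 0.058 m and y of staple_left in the frame of snap_hook between -0.022 and 0.022 m) or (x of staple_right in the frame of snap_hook between 0.01 and 0.058 m and y of staple_right in the frame of snap_hook between -0.022 and 0.022 m)) and value of joint hook_gate below 0.15 rad and height (world z) of snap_hook between 0.012 and 0.068 m), for 0.2 s.
At the end, for the whole second after the job is handed in: The shutter is shut (within 0.05 rad), one staple leg stands within the hook's inner space with the gate shut (under 0.15 rad), and the hook, let go, lies still on the rail and pad or hangs on the staple (its origin 12 to 68 mm above the bench) (all of step 3 and linear speed of snap_hook below 0.03 m/s and contact force between the fingers and snap_hook below 0.1 N); the robot touches nothing.
It fails at once if the bobbin is disturbed (moved more than 20 mm) (distance of bobbin from where it was at the start of the episode above 0.02 m).
It fails at once if the spray can is disturbed (moved more than 20 mm) (distance of spray_can from where it was at the start of the episode above 0.02 m).
It also fails if it takes over 64 s, if anything falls off the work surface, if the arm or the gripper's body presses on something with over 40 N, if the wrist force passes 120 N, or if a joint passes its speed limit or range.

## Working session

There is one attempt and no reset: what is moved stays moved. The work goes in short steps, Python scripts to look and compute and a tool call to move; the robot and the scene stay as the last step left them, time stands still between calls to the robot, and variables do not carry over. Pictures are saved under pics/ and viewed, at most 10 in all, crops included, and the job is handed in when it is done.

Besides the shell and the picture viewer there is one more tool, called after "Call:" as name(argument=value, ...), one argument or row to a line, values as JSON. move_arm: Moves the arm, as the interface text tells. Its arguments: {"type":"object","properties":{"moves":{"type":"array","items":{"type":"array","items":{"type":"array","items":{"type":"number"}}}}},"required":["moves"]}

```bash
ls; mkdir -p pics
cat > h.py <<'E'
import numpy as np, cv2
from scipy.spatial.transform import Rotation as R
from workcell import monitor, vision, job
def snap(n,f=None):
    o=monitor.get_obs(); c=vision.camera(n)
    if f: cv2.imwrite('pics/'+f,c['color'][:,:,::-1])
    K=np.array(c['camera_matrix'])
    if n=='wrist':
        T=np.eye(4);T[:3,:3]=R.from_quat(o['tool_rot']).as_matrix();T[:3,3]=o['eef_pos']
        M=T@np.array(c['hand_eye'])
    else:
        M=np.eye(4);a=np.array(c['attitude']);M[:3,:3]=a if a.shape==(3,3) else R.from_quat(a).as_matrix();M[:3,3]=c['eye']
    return c['color'],K,M
def ray(K,M,u,v):
    d=np.linalg.inv(K)@[u,v,1.]; return M[:3,3],M[:3,:3]@(d*[1,-1,-1])
def onz(K,M,u,v,z):
    p,d=ray(K,M,u,v); return p+d*(z-p[2])/d[2]
def proj(K,M,P):
    q=M[:3,:3].T@(np.array(P)-M[:3,3]); q=q*[1,-1,-1]; q=K@q; return q[:2]/q[2]
E
python3 - <<'E'
from h import *
np.set_printoptions(precision=3,suppress=True)
o=monitor.get_obs();print(o)
for n in('scene','top','wrist'):
    c=vision.camera(n);print(n,{k:v for k,v in c.items() if k!='color'})
    cv2.imwrite(f'pics/{n}0.png',c['color'][:,:,::-1])
E
```

```text
pics
{'clock': 0.0, 'joint_pos': array([ 1.114,  0.241,  0.004,  1.335, -0.   ,  1.571]), 'joint_vel': array([ 0.001, -0.001, -0.   ,  0.   ,  0.   , -0.001]), 'tau': array([ -0.   , -37.232,  25.241,   0.017,   0.   ,   0.   ]), 'eef_pos': array([0.22 , 0.448, 0.23 ]), 'tool_rot': array([ 0.226,  0.974, -0.001, -0.   ]), 'ft_force': array([ 0.204, -0.214, -0.266]), 'ft_torque': array([-0.   ,  0.   , -0.048]), 'grasp_force': 0.0, 'grip_width': 0.085440175134878}
scene {'camera_matrix': array([[495.814,   0.   , 319.74 ],
       [  0.   , 495.814, 206.355],
       [  0.   ,   0.   ,   1.   ]]), 'eye': array([ 0.074, -0.271,  0.835]), 'attitude': array([ 0.341, -0.135, -0.334,  0.868])}
top {'camera_matrix': array([[495.83 ,   0.   , 321.478],
       [  0.   , 495.83 , 204.064],
       [  0.   ,   0.   ,   1.   ]]), 'eye': array([0.377, 0.242, 0.894]), 'attitude': array([ 0.077, -0.072, -0.668,  0.737])}
wrist {'camera_matrix': array([[304.383,   0.   , 319.785],
       [  0.   , 304.383, 199.207],
       [  0.   ,   0.   ,   1.   ]]), 'hand_eye': array([[-0.002,  0.965,  0.263,  0.067],
       [ 1.   ,  0.002,  0.001,  0.   ],
       [ 0.001,  0.263, -0.965, -0.142],
       [ 0.   ,  0.   ,  0.   ,  1.   ]])}
```

View pics/scene0.png

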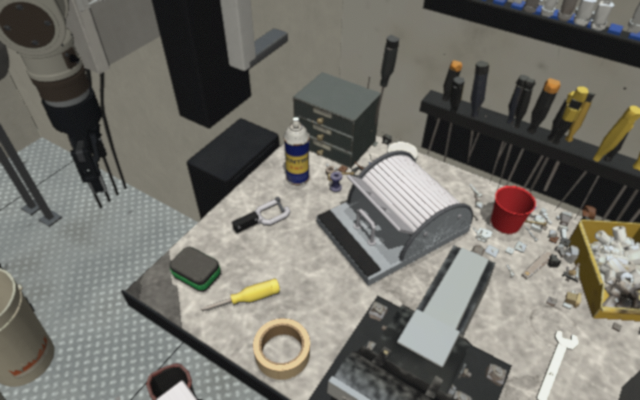

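View pics/top0.png

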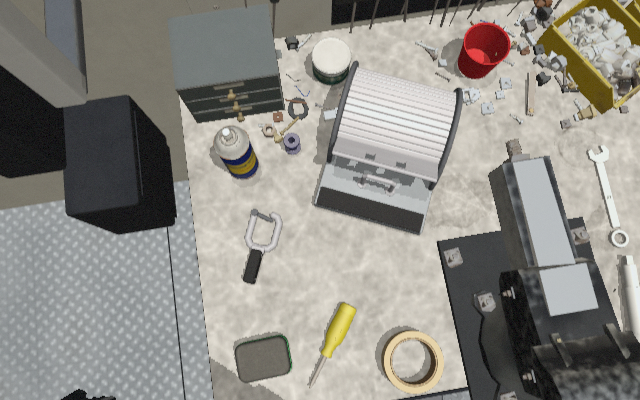

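The scene and top views show the store, with its front pad edge running roughly (315,205) to (420,233) in the top view and the staple near (378,182). The hook's grip is near (254,265) with its mouth pointing to (265,212). The bobbin is at (292,144) and the can at (236,155). I'll zoom in.

Run:
```python
from h import *
np.set_printoptions(precision=3,suppress=True)
im=cv2.imread('pics/top0.png')
c=im[130:290,230:440]
cv2.imwrite('pics/c.png',cv2.resize(c,None,fx=3.75,fy=3.75,interpolation=cv2.INTER_CUBIC))
C,K,M=snap('top')
for n,u,v,z in[('fl',315,205,.03),('fr',420,233,.03),('grip',254,265,.028),('nose',262,212,.007),('bob',292,150,0),('can',245,175,0)]:print(n,onz(K,M,u,v,z))
# dark grip mask
h=cv2.cvtColor(C,cv2.COLOR_RGB2GRAY);m=((h<60)*255).astype(np.uint8);m[:,:235]=0;m[:,280:]=0;m[:235]=0;m[300:]=0
n,l,s,ce=cv2.connectedComponentsWithStats(m);print(s,ce)
```

```text
fl [0.559 0.268 0.03 ]
fr [0.527 0.079 0.03 ]
grip [0.443 0.363 0.028]
nose [0.542 0.363 0.007]
bob [0.667 0.323 0.   ]
can [0.61  0.404 0.   ]
[[     0      0    640    400 255677]
 [   243    250     19     34    323]] [[319.585 199.415]
 [252.455 266.728]]
```

View pics/c.png

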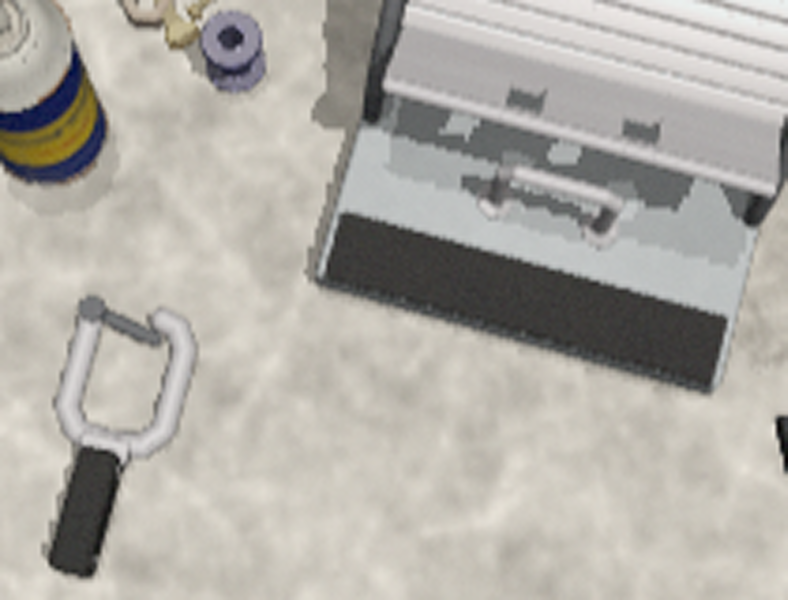

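The crop shows the pad corners at (325,273), (712,380), (343,213) and (727,317), and the staple top bar from about (515,172) to (622,200). The hook's gate pivot is at (90,308), the nose at (165,320), and the grip ends at (100,450) and (72,570).

Run:
```python
from h import *
np.set_printoptions(precision=4,suppress=True)
C,K,M=snap('top')
f=lambda u,v,z:onz(K,M,230+u/3.75,130+v/3.75,z)
fl,fr,bl,br=[f(*p,.032) for p in((325,273),(712,380),(343,213),(727,317))]
print(fl,fr,bl,br)
y=(fl-fr)+(bl-br);yaw=np.arctan2(-y[0],y[1]);print('store yaw',np.degrees(yaw))
ex=np.array([np.cos(yaw),np.sin(yaw),0]);ey=np.array([-ex[1],ex[0],0])
o=(fl+fr+bl+br)/4+ex*.043;print('o',o)
for s in((490,207,.026),(600,237,.026),(505,172,.082),(622,203,.082)):print('st',f(*s))
print('o2',(f(490,207,.026)+f(600,237,.026))/2,'L',o+.026*ey,'R',o-.026*ey)
g1,g2=f(100,452,.02),f(72,570,.02);pv,ns,bk=f(90,308,.009),f(165,320,.009),f(105,445,.009)
print(g1,g2,(g1+g2)/2,'grip yaw',np.degrees(np.arctan2(*(g1-g2)[1::-1])),pv,ns)
# rail edge at y mid: shutter angle  front edge r=143
for s in((385,85),(775,190)):
  p,d=ray(K,M,230+s[0]/3.75,130+s[1]/3.75)
  for a in np.arange(.2,1.2,.1):
    z=.029+.143*np.sin(a);P=p+d*(z-p[2])/d[2]; print(round(a,1),(P-o)@ex-.118+.143*np.cos(a),(P-o)@ey)
```

```text
[0.563  0.2652 0.032 ] [0.5297 0.0794 0.032 ] [0.5931 0.2595 0.032 ] [0.5604 0.074  0.032 ]
store yaw -10.076752174743122
o [0.6039 0.162  0.032 ]
st [0.6045 0.1894 0.026 ]
st [0.5948 0.1357 0.026 ]
st [0.6067 0.1874 0.082 ]
st [0.5975 0.1337 0.082 ]
o2 [0.5997 0.1625 0.026 ] L [0.6084 0.1876 0.032 ] R [0.5993 0.1364 0.032 ]
[0.4693 0.3624 0.02  ] [0.4135 0.3686 0.02  ] [0.4414 0.3655 0.02  ] grip yaw -6.239809650145704 [0.5395 0.3775 0.009 ] [0.5372 0.3406 0.009 ]
0.2 0.053423326538180854 0.09020623237998684
0.3 0.04543940449446848 0.08935361064462587
0.4 0.03622608304150428 0.0885269832068595
0.5 0.025875418641727058 0.08773460945479919
0.6 0.014490831712344707 0.08698440652505163
0.7 0.0021860732827114066 0.08628387019730666
0.8 -0.01091591156835632 0.08563999999898463
0.9 -0.02468421213916687 0.08505922926827197
1.0 -0.03898126012161178 0.08454736087433272
1.1 -0.05366420413822631 0.08410950923695788
0.2 0.05329931398569823 -0.09813690175777053
0.3 0.045317444122253414 -0.09587279010055191
0.4 0.036106112283729064 -0.09367770552740148
0.5 0.025757355052994327 -0.09157358059777575
0.6 0.014374573791454154 -0.0895814390324402
0.7 0.002071501486826721 -0.08772118565140133
0.8 -0.011028933629275123 -0.08601140749152439
0.9 -0.024795836339599336 -0.0844691880910054
1.0 -0.03909165230299751 -0.08310993679630432
1.1 -0.05377354245193182 -0.08194723479704913
```

Call:
move_arm(
  moves=[
    [[0.05, -0.028, 0, 4, 0], [0.1, -0.056, 0, 8, 0], [0.15, -0.084, 0, 12, 0], [0.2, -0.112, 0, 16, 0], [0.25, -0.14, 0, 16, 0]],
  ],
)

```text
clock: 0.88
eef_pos: [0.472, 0.3077, 0.2312]
tool_rot: [0.088, 0.996, 0.0, -0.0]
ft_force: [-0.1, 1.2, -1.0]
grip_width: 0.0001
grasp_force: 0.0
```

Call:
move_arm(
  moves=[
    [[0.05, -0.026, 0, 0, 0], [0.1, -0.052, -0.01, 0, 0], [0.14, -0.075, -0.03, 0, 0], [0.173, -0.091, -0.066, 0, 0], [0.173, -0.091, -0.066, 0, 0]],
  ],
)

```text
clock: 1.5
eef_pos: [0.6431, 0.2149, 0.1596]
tool_rot: [0.09, 0.996, -0.002, -0.004]
ft_force: [-0.1, 0.2, 0.1]
grip_width: -0.0004
grasp_force: 0.0
```

Run:
```python
from h import *
C,K,M=snap('scene');cv2.imwrite('pics/s1.png',cv2.resize(C[120:300,270:500,::-1],None,fx=3,fy=3))
```

```text
(no output)
```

View pics/s1.png

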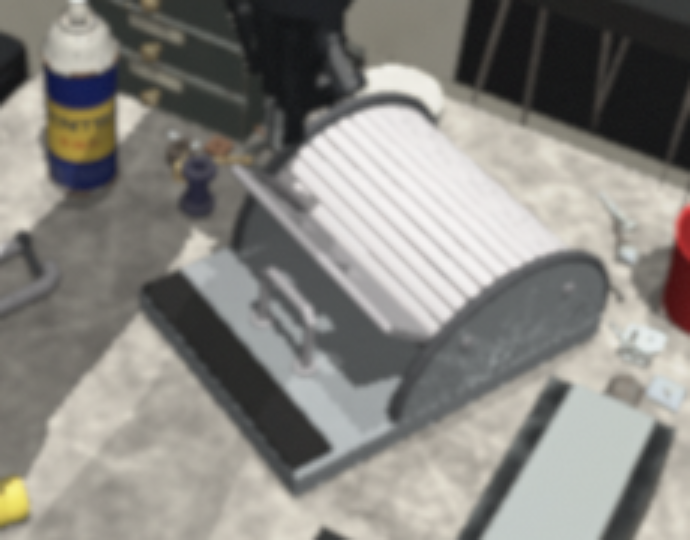

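The fingertips stand above the left end of the rail, at about (290,140) in the crop. The bobbin and can are clear, so I'll sweep the rail along its arc.

Call:
move_arm(
  moves=[
    [[0, 0, -0.025, 0, 0], [0, 0, -0.045, 0, 0], [-0.007, 0.001, -0.058, 0, 0], [-0.015, 0.003, -0.071, 0, 0], [-0.021, 0.004, -0.084, 0, 0]],
  ],
)

```text
clock: 2.17
eef_pos: [0.6224, 0.2232, 0.0834]
tool_rot: [0.088, 0.996, 0.001, 0.001]
ft_force: [-0.5, -0.0, 1.9]
grip_width: -0.0003
grasp_force: 0.9
```

Call:
move_arm(
  moves=[
    [[-0.004, 0.001, -0.012, 0, 0], [-0.007, 0.001, -0.022, 0, 0], [-0.01, 0.001, -0.032, 0, 0], [-0.011, 0.002, -0.042, 0, 0], [-0.011, 0.002, -0.05, 0, 0]],
  ],
)

```text
clock: 2.8
eef_pos: [0.6115, 0.2236, 0.0317]
tool_rot: [0.089, 0.996, -0.0, -0.0]
ft_force: [-14.3, -4.8, 42.6]
grip_width: 0.0001
grasp_force: 21.0
```

Call:
move_arm(
  moves=[
    [[0, 0, 0.005, 0, 0], [0, 0, 0.05, 0, 0], [0, 0, 0.11, 0, 0], [-0.03, 0.03, 0.15, 0, 0], [-0.07, 0.06, 0.16, 0, 60]],
  ],
)

```text
clock: 3.42
eef_pos: [0.5433, 0.2847, 0.1946]
tool_rot: [0.09, 0.996, 0.002, 0.003]
ft_force: [0.3, 0.6, -0.4]
grip_width: 0.0174
grasp_force: 0.0
```

Call:
move_arm(
  moves=[
    [[-0.04, 0.03, 0, 0, 70], [-0.08, 0.06, 0, 2, 70], [-0.1, 0.08, -0.01, 4, 70], [-0.1, 0.08, -0.02, 4, 70], [-0.1, 0.08, -0.02, 4, 70]],
  ],
)

```text
clock: 4.05
eef_pos: [0.4413, 0.3629, 0.1699]
tool_rot: [0.054, 0.999, -0.001, -0.001]
ft_force: [-0.3, 0.2, -0.5]
grip_width: 0.0601
grasp_force: 0.0
```

Run:
```python
from h import *
np.set_printoptions(precision=4,suppress=True)
C,K,M=snap('wrist','w1.png');print(monitor.get_obs()['eef_pos'])
T,K2,M2=snap('top')
a=cv2.resize(T[130:250,300:470],(510,360));b=cv2.resize(C,(640,400))
o=np.zeros((400,800,3),np.uint8);o[:400,:480]=b[:,80:560];o[:226,480:]=cv2.resize(a,(320,226))
cv2.imwrite('pics/m1.png',o[:,:,::-1])
```

```text
[0.4419 0.3629 0.1705]
```

View pics/m1.png

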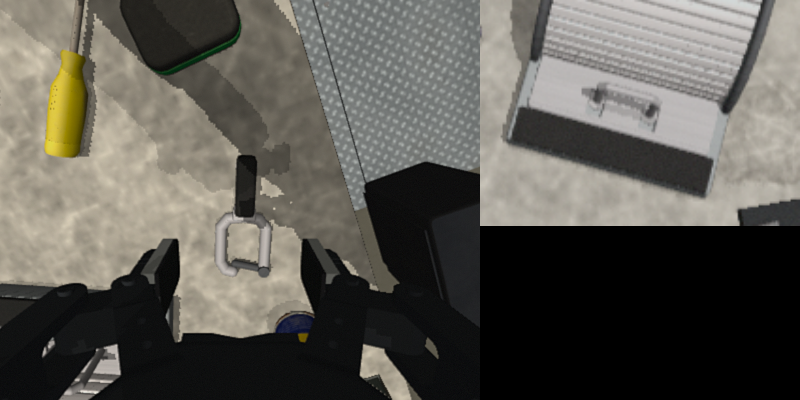

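The store view shows the shutter shut with the staple through the rail. In the wrist view (columns offset by 80) the grip runs from (247,155) to (245,216), with the pivot at (264,271).

Run:
```python
from h import *
np.set_printoptions(precision=4,suppress=True)
C,K,M=snap('wrist');o=monitor.get_obs();print(o['eef_pos'],o['tool_rot'])
g=cv2.cvtColor(C,cv2.COLOR_RGB2GRAY);m=((g<50)*255).astype(np.uint8);m[:,:305]=0;m[:,345:]=0;m[:150]=0;m[225:]=0
n,l,s,ce=cv2.connectedComponentsWithStats(m);i=1+s[1:,4].argmax();print(s[i],ce[i])
r=cv2.minAreaRect(np.argwhere(l==i)[:,::-1].astype(np.float32));print(r)
b=cv2.boxPoints(r);b=b[b[:,1].argsort()]
t,u=b[:2].mean(0),b[2:].mean(0)
A,B=onz(K,M,*t,.02),onz(K,M,*u,.02);print(A,B,(A+B)/2,np.degrees(np.arctan2(*(B-A)[1::-1])))
print('pivot',onz(K,M,344,271,.012),'nose',onz(K,M,306,273,.008))
C,K,M=snap('top')
f=lambda u,v,z:onz(K,M,300+(u-480)*170/320,130+v*120/226,z)
for p in((593,90,.082),(655,103,.082),(593,105,.034),(650,118,.034)):print(f(*p))
```

```text
[0.4425 0.363  0.1713] [ 0.0548  0.9985 -0.      0.0001]
[ 315  154   22   62 1177] [325.1037 183.9601]
((325.4080505371094, 184.40292358398438), (20.073749542236328, 61.19387435913086), 1.548157811164856)
[0.4112 0.3725 0.02  ] [0.4722 0.3644 0.02  ] [0.4417 0.3685 0.02  ] -7.619384511382247
pivot [0.5412 0.3784 0.012 ] nose [0.5412 0.3364 0.008 ]
[0.6026 0.1949 0.082 ]
[0.596  0.1385 0.082 ]
[0.6013 0.191  0.034 ]
[0.5939 0.1361 0.034 ]
```

Call:
move_arm(
  moves=[
    [[-0.001, 0.0045, -0.05, -1.5, 60], [-0.001, 0.0045, -0.1, -1.5, 60], [-0.001, 0.0045, -0.145, -1.5, 60], [-0.001, 0.0045, -0.168, -1.5, 60], [-0.001, 0.0045, -0.168, -1.5, 60]],
  ],
)

```text
clock: 4.88
eef_pos: [0.4398, 0.3666, 0.0014]
tool_rot: [0.068, 0.998, -0.002, -0.002]
ft_force: [-0.4, -0.5, 0.7]
grip_width: 0.0515
grasp_force: 0.0
```

Call:
move_arm(
  moves=[
    [[0, 0, 0, 0, 0], [0, 0, 0, 0, 0], [0, 0, 0, 0, 0], [0, 0, 0, 0, 0], [0, 0, 0, 0, 0]],
  ],
)

```text
clock: 5.5
eef_pos: [0.442, 0.3691, 0.0054]
tool_rot: [0.067, 0.998, 0.001, 0.002]
ft_force: [0.8, -0.7, 6.4]
grip_width: 0.019
grasp_force: 59.6
```

Call:
move_arm(
  moves=[
    [[0, 0, 0.02, 0, 0], [0, 0, 0.06, 0, 0], [0, -0.03, 0.08, 0, 0], [0, -0.08, 0.08, -1, 0], [0.01, -0.12, 0.08, -2, 0]],
  ],
)

```text
clock: 6.12
eef_pos: [0.4493, 0.2468, 0.0835]
tool_rot: [0.084, 0.996, -0.0, -0.0]
ft_force: [-0.4, -0.5, -2.9]
grip_width: 0.019
grasp_force: 58.9
```

Call:
move_arm(
  moves=[
    [[0.012, -0.02, 0, 0, 0], [0.024, -0.04, -0.01, 0, 0], [0.024, -0.04, -0.02, 0, 0], [0.024, -0.04, -0.02, 0, 0]],
  ],
)

```text
clock: 6.62
eef_pos: [0.4731, 0.2081, 0.0622]
tool_rot: [0.084, 0.996, -0.0, -0.001]
ft_force: [-0.6, 0.1, -2.8]
grip_width: 0.0187
grasp_force: 58.9
```

Run:
```python
from h import *
C,K,M=snap('wrist','w2.png');o=monitor.get_obs();print(o['eef_pos'],o['tool_rot'])
T,K2,M2=snap('top','t2.png')
o=np.zeros((550,800,3),np.uint8);o[:270,:800]=cv2.resize(C[110:380,120:520],(800,540))[:270] if 0 else cv2.resize(C[130:400,100:580],(800,450))[:270]
o[270:550,:]=cv2.resize(T[160:265,250:550],(800,280),interpolation=cv2.INTER_CUBIC)
cv2.imwrite('pics/m2.png',o[:,:,::-1])
```

```text
[0.47349864 0.20854967 0.06272243] [ 8.39224208e-02  9.96471819e-01 -2.39992868e-04 -9.40069401e-04]
```

View pics/m2.png

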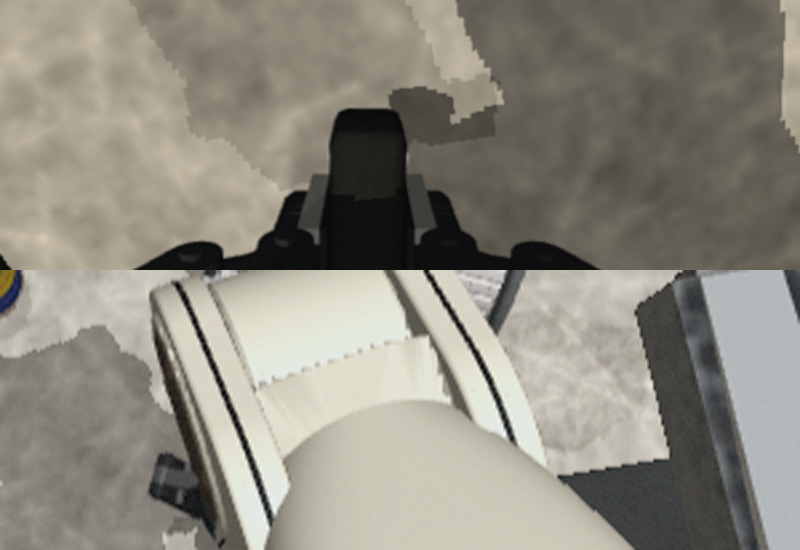

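The arm hides the store in the top view, and the gripper hides the hook's front in the wrist view. I'll use the scene camera.

Run:
```python
from h import *
T,K2,M2=snap('scene','s2.png')
cv2.imwrite('pics/s2c.png',cv2.resize(T[150:290,250:430,::-1],None,fx=4.2,fy=4.2,interpolation=cv2.INTER_CUBIC))
```

```text
(no output)
```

View pics/s2c.png

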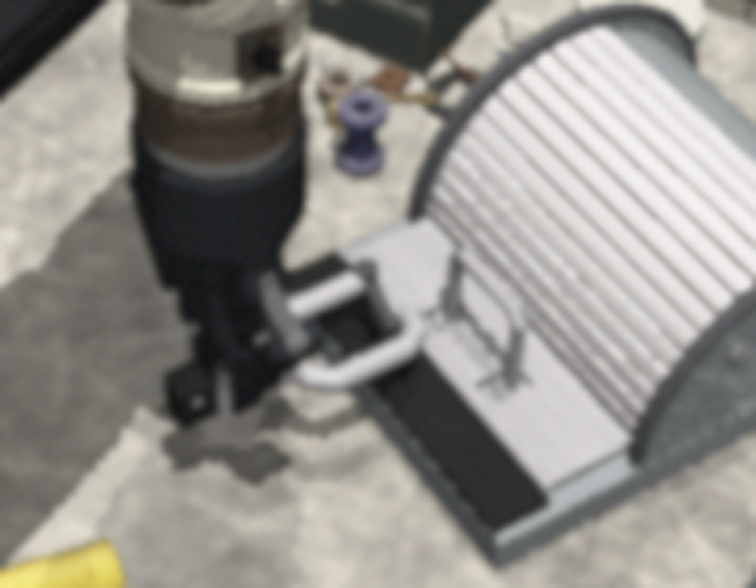

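The scene crop shows the left leg from its foot near (450,312) to its top near (458,255), and the right leg from about (510,380) to (520,315). The gate pivot is near (367,270) and the nose's outer bend near (415,335).

Run:
```python
from h import *
np.set_printoptions(precision=4,suppress=True)
C,K,M=snap('scene')
f=lambda u,v,z:onz(K,M,250+u/4.2,150+v/4.2,z)
for n,u,v,z in(('Lfoot',450,312,.032),('Ltop',458,252,.082),('Rfoot',510,380,.032),('Rtop',520,312,.082),('padfl?',495,525,.032),('pivot',367,272,.0675),('nose',418,335,.0655)):print(n,f(u,v,z))
# expected pixels
o=np.array([.602,.162,0]);ex=np.array([.985,-.175,0]);ey=np.array([.175,.985,0])
pix=lambda P:(proj(K,M,P)-[250,150])*4.2
for n,x,y,z in(('Lf',0,.026,.032),('Lt',0,.026,.080),('Rf',0,-.026,.032),('Rt',0,-.026,.080),('padFR',-.06,-.095,.032)):print(n,pix(o+x*ex+y*ey+[0,0,z]))
t=np.array([.4735,.2085,.0585]);h=t+.0307*ex
for n,x,y,z in(('pivot',.064,.024,.009),('nosefront',.074,-.012,.007),('nosetip',.068,-.004,.007),('armr',.04,-.024,.007)):print(n,pix(h+x*ex+y*ey+[0,0,z]))
```

```text
Lfoot [0.6064 0.1876 0.032 ]
Ltop [0.6039 0.1839 0.082 ]
Rfoot [0.5968 0.1361 0.032 ]
Rtop [0.5981 0.1366 0.082 ]
padfl? [0.5283 0.0805 0.032 ]
pivot [0.5708 0.2134 0.0675]
nose [0.5621 0.1684 0.0655]
Lf [450.1876 311.75  ]
Lt [456.2124 247.9685]
Rf [510.6004 378.9934]
Rt [518.928  315.6638]
padFR [494.4431 529.469 ]
pivot [364.2028 269.4125]
nosefront [421.7586 310.491 ]
nosetip [402.4156 304.9095]
armr [377.6579 354.7516]
```

Call:
move_arm(
  moves=[
    [[0, 0, -0.012, 0, 0], [0, 0, -0.022, 0, 0], [0.02, -0.0035, -0.022, 0, 0], [0.035, -0.006, -0.022, 0, 0], [0.043, -0.0075, -0.022, 0, 0]],
  ],
)

```text
clock: 7.45
eef_pos: [0.5169, 0.2005, 0.0405]
tool_rot: [0.084, 0.996, -0.0, -0.001]
ft_force: [-3.6, 0.3, -1.6]
grip_width: 0.0184
grasp_force: 58.9
```

Call:
move_arm(
  moves=[
    [[0.008, -0.0014, 0, 0, 0], [0.016, -0.0028, 0, 0, 0], [0.024, -0.0042, 0, 0, 0], [0.031, -0.0055, 0, 0, 0], [0.031, -0.0055, 0, 0, 0]],
  ],
)

```text
clock: 8.07
eef_pos: [0.5343, 0.1966, 0.0382]
tool_rot: [0.082, 0.997, -0.0, -0.014]
ft_force: [-30.8, 8.3, 7.7]
grip_width: 0.0187
grasp_force: 60.5
```

Run:
```python
from h import *
T,K2,M2=snap('scene','s3.png');print(monitor.get_obs()['ft_force'],monitor.get_obs()['ft_torque'])
cv2.imwrite('pics/s3c.png',cv2.resize(T[170:270,290:410,::-1],None,fx=6,fy=6,interpolation=cv2.INTER_CUBIC))
```

```text
[-31.77427624   7.48129208   8.12303295] [ 1.43164765  5.84964551 -0.15866646]
```

View pics/s3c.png

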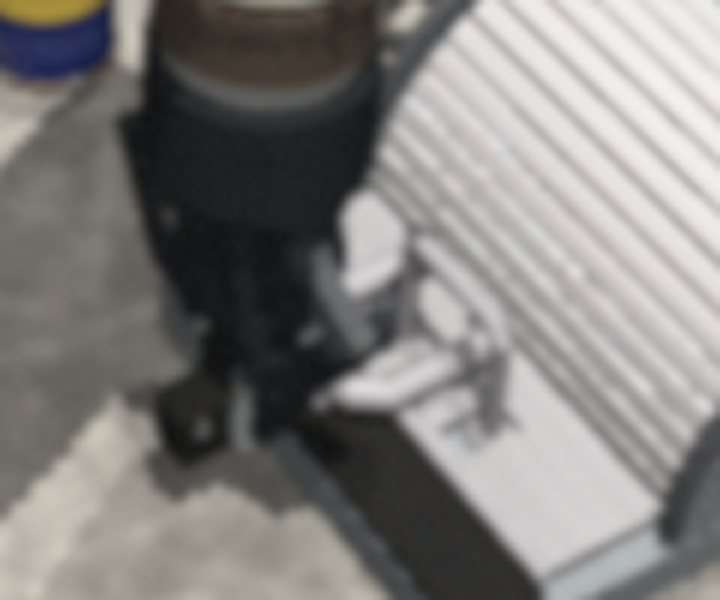

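The nose has run into the shutter's curtain: at this height the curtain stands only about 29 mm behind the staple. The hook has to come in along the store's y axis from the left. I'll back off straight first.

Call:
move_arm(
  moves=[
    [[-0.02, 0.0035, 0, 0, 0], [-0.04, 0.007, 0, 0, 0], [-0.06, 0.0105, 0, 0, 0], [-0.085, 0.015, 0.02, 0, 0], [-0.1, 0.02, 0.06, 0, 0]],
  ],
)

```text
clock: 8.75
eef_pos: [0.4474, 0.2145, 0.1009]
tool_rot: [0.084, 0.996, -0.001, -0.001]
ft_force: [1.3, 0.6, -2.6]
grip_width: 0.0184
grasp_force: 59.0
```

Run:
```python
from h import *
np.set_printoptions(precision=4,suppress=True)
o=monitor.get_obs();print(o['eef_pos'],o['tool_rot'],o['joint_pos'],o['ft_force'])
C,K,M=snap('top','t4.png')
print('can',onz(K,M,227,133,.176), onz(K,M,242,172,.01))
a=cv2.imread('pics/scene0.png')
T,K2,M2=snap('scene','s4.png')
print('can top scene',onz(K2,M2,296,122,.176),'can base',onz(K2,M2,297,181,0.0))
print('bobbin', onz(K2,M2,336,176,.042),onz(K,M,292,140,.042))
cv2.imwrite('pics/s4c.png',cv2.resize(T[100:280,230:430,::-1],None,fx=3.3,fy=3.3,interpolation=cv2.INTER_CUBIC))
```

```text
[0.4474 0.2145 0.1009] [ 0.0845  0.9964 -0.0012 -0.0006] [ 0.4479  0.333  -0.227   1.0132 -0.0015  0.617 ] [ 1.2984  0.5652 -2.6225]
can [0.6271 0.4084 0.176 ] [0.6123 0.4089 0.01  ]
can top scene [0.6205 0.4    0.176 ] can base [0.6179 0.4009 0.    ]
bobbin [0.6687 0.3193 0.042 ] [0.6721 0.3208 0.042 ]
```

View pics/s4c.png

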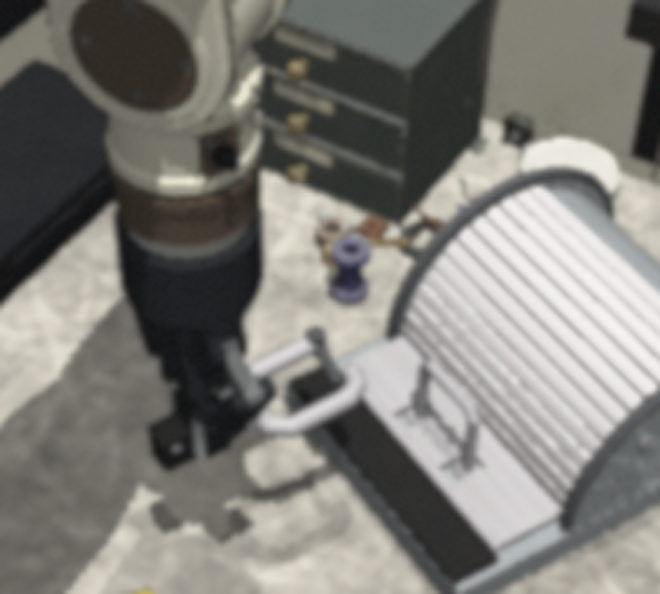

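The hook is still held well, with its gate pivot at (318,340) in the crop. The bobbin at (350,265) and the can are undisturbed. I'll turn and come in from the left, clear of the can.

Call:
move_arm(
  moves=[
    [[0, 0.03, 0.005, -10, 0], [0, 0.06, 0.005, -20, 0], [0.01, 0.0845, 0.005, -30, 0], [0.03, 0.0845, 0.005, -40, 0], [0.055, 0.0845, 0.005, -50, 0]],
  ],
)

```text
clock: 9.48
eef_pos: [0.5052, 0.3002, 0.1058]
tool_rot: [0.5, 0.866, 0.0, 0.001]
ft_force: [-0.7, 0.6, -2.6]
grip_width: 0.0189
grasp_force: 59.4
```

Call:
move_arm(
  moves=[
    [[0.03, 0, 0, -5, 0], [0.056, 0, 0, -10, 0], [0.056, 0, -0.025, -10, 0], [0.056, 0, -0.051, -10, 0], [0.056, 0, -0.051, -10, 0]],
  ],
)

```text
clock: 10.1
eef_pos: [0.5586, 0.2983, 0.052]
tool_rot: [0.572, 0.821, -0.002, -0.001]
ft_force: [-0.3, -0.3, -3.1]
grip_width: 0.0187
grasp_force: 59.2
```

Run:
```python
from h import *
o=monitor.get_obs();print(o['eef_pos'],o['tool_rot'],o['ft_force'])
T,K,M=snap('scene','s5.png')
W,_,_=snap('top')
a=cv2.resize(T[150:260,270:410,::-1],None,fx=5,fy=5,interpolation=cv2.INTER_CUBIC)
cv2.imwrite('pics/s5c.png',a)
```

```text
[0.55856627 0.29825201 0.05195249] [ 5.71559757e-01  8.20556332e-01 -2.47737383e-03 -7.82796225e-04] [-0.28959703 -0.34936357 -3.11601397]
```

View pics/s5c.png

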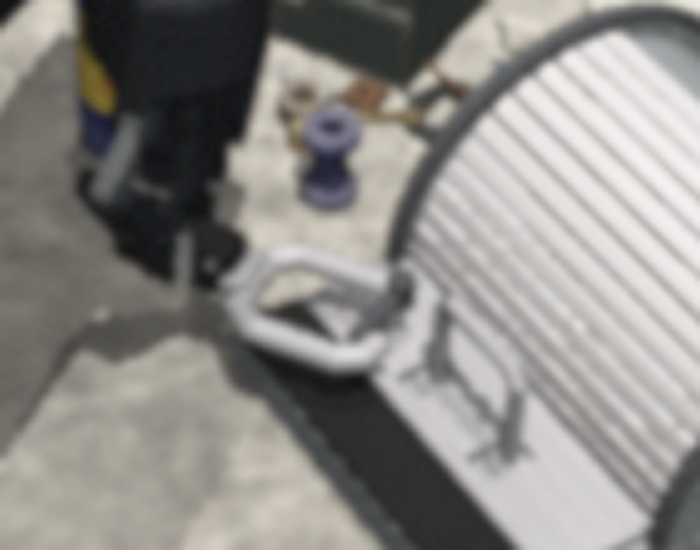

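The hook points at the left leg from the left, with its pivot near (400,285), nose bend near (378,350) and leg near (437,310) to (430,372).

Run:
```python
from h import *
np.set_printoptions(precision=4,suppress=True)
o=monitor.get_obs();print(o['eef_pos'])
q=o['tool_rot'];psi=2*np.arctan2(q[1],q[0])-np.pi;print(np.degrees(psi))
C,K,M=snap('scene')
f=lambda u,v,z:onz(K,M,270+u/5,150+v/5,z)
ex=np.array([np.cos(psi),np.sin(psi),0]);ey=np.array([-ex[1],ex[0],0])
h=o['eef_pos']+.031*ex-.001*ey;h[2]=.048
pix=lambda P:(proj(K,M,P)-[270,150])*5
for n,x,y,z in(('pivot',.064,.024,.011),('nosetip',.068,-.008,.007),('bend',.068,-.024,.007),('corner',.02,-.027,.007)):print(n,pix(h+x*ex+y*ey+[0,0,z]))
P=f(402,285,.059);d=P-h;print('pivot in hook',d@ex,d@ey)
d=np.array([.6064,.1876,0])-h;print('leg in hook',d@ex,d@ey)
```

```text
[0.5604 0.2996 0.0553]
-69.69274563989713
pivot [402.3051 279.47  ]
nosetip [378.3372 338.2082]
bend [361.9228 363.505 ]
corner [256.5184 328.4288]
pivot in hook 0.06525517274895566 0.020998057689249953
leg in hook 0.09006579176653108 0.005298131060842987
```

Call:
move_arm(
  moves=[
    [[0.008, -0.01, 0, -2, 0], [0.016, -0.0195, 0, -5, 0], [0.021, -0.023, 0, -8, 0], [0.026, -0.027, 0, -10, 0], [0.031, -0.0305, 0, -13, 0]],
  ],
)

```text
clock: 10.88
eef_pos: [0.5919, 0.27, 0.0561]
tool_rot: [0.661, 0.75, 0.002, 0.0]
ft_force: [1.1, 3.8, -2.5]
grip_width: 0.0187
grasp_force: 59.4
```

Call:
move_arm(
  moves=[
    [[0.0045, -0.0035, 0, -3, 0], [0.0085, -0.008, 0, -6, 0], [0.0125, -0.0125, 0, -9, 0], [0.0125, -0.0125, 0, -9, 0]],
  ],
)

```text
clock: 11.38
eef_pos: [0.6053, 0.2553, 0.056]
tool_rot: [0.718, 0.696, 0.001, 0.002]
ft_force: [4.6, -1.2, -2.3]
grip_width: 0.0189
grasp_force: 59.4
```

Call:
move_arm(
  moves=[
    [[0.002, -0.005, 0, -2, 0], [0.0035, -0.009, 0, -4, 0], [0.004, -0.013, 0, -5, 0], [0.004, -0.016, 0, -5, 0], [0.004, -0.016, 0, -5, 0]],
  ],
)

```text
clock: 12.0
eef_pos: [0.6064, 0.2403, 0.055]
tool_rot: [0.747, 0.665, -0.001, -0.0]
ft_force: [-0.4, -0.2, -2.5]
grip_width: 0.0188
grasp_force: 59.4
```

Run:
```python
from h import *
np.set_printoptions(precision=4,suppress=True)
o=monitor.get_obs();print(o['eef_pos'],o['ft_force'],o['ft_torque'])
q=o['tool_rot'];psi=2*np.arctan2(q[1],q[0])-np.pi;print(np.degrees(psi))
ex=np.array([np.cos(psi),np.sin(psi),0]);ey=np.array([-ex[1],ex[0],0])
d=np.array([.6064,.1876,0])-(o['eef_pos']+.031*ex-.001*ey);print('leg in hook',d@ex,d@ey)
C,K,M=snap('scene','s6.png')
```

```text
[0.6064 0.2403 0.055 ] [-0.3681 -0.2121 -2.5022] [ 0.1215  0.0426 -0.053 ]
-96.69116525499109
leg in hook 0.02132690401930122 0.007102929959819574
```

The push force has dropped to nothing with the leg at about x = 21 mm in the hook, so the gate has snapped shut. Next I lower the hook to the pad and release it.

Call:
move_arm(
  moves=[
    [[0, 0, -0.006, 0, 0], [0, 0, -0.012, 0, 0], [0, 0, -0.017, 0, 0], [0, 0, -0.017, 0, 0]],
  ],
)

```text
clock: 12.55
eef_pos: [0.6069, 0.2408, 0.038]
tool_rot: [0.747, 0.665, -0.0, -0.0]
ft_force: [-0.5, 1.2, -3.5]
grip_width: 0.0193
grasp_force: 59.4
```

Call:
move_arm(
  moves=[
    [[0, 0, 0, 0, 26], [0, 0, 0, 0, 32], [0, 0, 0, 0, 36], [0, 0, 0, 0, 36], [0, 0, 0, 0, 36]],
  ],
)

```text
clock: 13.18
eef_pos: [0.6071, 0.2408, 0.0384]
tool_rot: [0.747, 0.665, 0.0, 0.0]
ft_force: [-0.4, -0.6, -0.6]
grip_width: 0.0305
grasp_force: 0.0
```

Call:
move_arm(
  moves=[
    [[0, 0, 0.01, 0, 36], [0, 0, 0.04, 0, 36], [0, 0, 0.09, 0, 36], [-0.02, 0, 0.14, 0, 36], [-0.07, 0, 0.17, 0, 36]],
  ],
)

```text
clock: 13.8
eef_pos: [0.539, 0.2413, 0.2119]
tool_rot: [0.748, 0.664, 0.003, 0.001]
ft_force: [-0.4, -0.0, 0.1]
grip_width: 0.0308
grasp_force: 0.0
```

Call:
move_arm(
  moves=[
    [[-0.05, 0, 0, 0, 36], [-0.1, 0, 0, 0, 36], [-0.15, 0, 0, 0, 36], [-0.18, 0, 0, 0, 36], [-0.18, 0, 0, 0, 36]],
  ],
)

```text
clock: 14.42
eef_pos: [0.3554, 0.2407, 0.2095]
tool_rot: [0.746, 0.666, 0.001, 0.0]
ft_force: [-0.4, -0.1, 0.7]
grip_width: 0.0309
grasp_force: 0.0
```

Run:
```python
from h import *
np.set_printoptions(precision=4,suppress=True)
o=monitor.get_obs();print(o['clock'],o['eef_pos'],o['ft_force'])
C,K,M=snap('scene','s7.png');T,K2,M2=snap('top','t7.png')
# grip block: dark blob near expected
g=cv2.cvtColor(C,cv2.COLOR_RGB2GRAY);p=proj(K,M,[.6064,.2403,.055]).astype(int);print(p)
for im,KK,MM in((C,K,M),(T,K2,M2)):
  g=cv2.cvtColor(im,cv2.COLOR_RGB2GRAY);u,v=proj(KK,MM,[.6064,.2403,.055]).astype(int)
  print(u,v);print(g[v-14:v+15:2,u-20:u+31:2])
```

```text
14.425 [0.3554 0.2407 0.2095] [-0.3755 -0.1001  0.747 ]
[340 203]
340 203
[[167 162 157 157 153  99  96 102  99 100 109 167 181 186 178 114  65  90
  155 174 202 194 184 198 206 191]
 [165 158 154 161 170 157 123  99  95 107 141 172 176 183 157  80  68 118
  182 171 172 198 185 181 199 206]
 [177 176 172 171 180 183 173 142 144 167 171 180 185 188 134  65  81 136
  163 192 173 174 190 185 184 199]
 [187 194 192 188 184 167 135  84  92 161 185 186 192 187 108  60  97 176
  164 167 200 178 175 198 186 185]
 [194 199 195 193 177  99  49  43  41  80 148 172 177 168  81  63  96 145
  184 159 169 193 168 178 195 188]
 [191 194 195 195 176  75  39  42  44  43  77 146 174 150  68  66 123 132
  148 163 157 166 188 175 179 199]
 [191 192 187 186 173  79  40  39  43  44  43  77 142 133  71 103 127 148
  148 150 170 156 173 193 171 175]
 [183 192 192 185 166  65  24  26  39  45  44  45  75 132 151 184 185 143
  152 145 153 160 151 172 178 173]
 [174 181 186 187 169  91  23  19  25  38  42  44  46  81 161 195 199 186
  139 158 147 154 179 157 176 189]
 [168 174 183 184 159 108  51  19  18  26  38
[... 1553 characters left out ...]
53  52  47
   45 171 191 170  95 108  64  76]
 [114 114  34  38  85  12  21  24  30  34  40  46  43  45  47  49  50  51
   47 187 189 182 120 126  65  83]
 [119 120 120  68 111  49  20  15   5  12  25  12  22  36  35  43  46  51
   49 187 186 172 151 161  68  88]
 [176 178 121 107 149 149  79 165 143 122  90  37  22  15  19  54  68  34
  106 192 152 159 172 188 169 146]
 [176 153 106 149  55  50  76 123 141 169 167 165 149 127 114  70  25 120
  185 192 173 160 175 158 172 161]
 [183 114 108 169  50  49  51  49  48  46  78 125 148 179 188 167 163  77
   92 152 186 150 177 178 178 176]
 [183 112 102 101  46  49  47  53  51  46  47  55  49  48 111 134 166 106
  118 180 183 145 179 181 182 128]]
```

Run:
```python
from h import *
np.set_printoptions(precision=0,suppress=True,linewidth=200)
psi=np.radians(-96.7);ex=np.array([np.cos(psi),np.sin(psi),0]);ey=np.array([-ex[1],ex[0],0])
h=np.array([.607,.2408,.032])+.031*ex-.001*ey
for n in('scene','top'):
  C,K,M=snap(n);g=cv2.cvtColor(C,cv2.COLOR_RGB2GRAY).astype(np.float32)
  xs=np.arange(.082,-.004,-.004);ys=np.arange(.034,-.036,-.004)
  P=np.array([[proj(K,M,h+x*ex+y*ey+[0,0,.011]) for y in ys] for x in xs],np.float32)
  print(n);print(cv2.remap(g,P[...,0],P[...,1],cv2.INTER_LINEAR).astype(int))
```

```text
scene
[[142 147 139 189 201 197 198 170 137 127 125 153 150 158 180 172  99  46]
 [149 154 143 185 170 164 178 156 113 103 122 151 129 121 139 131  78  44]
 [154 153 133 134  88  91 126 121 100  94 133 164 166 155 140 109  59  40]
 [149 141  99  77  56  74 103  99  77  90 139 185 198 195 181 137  74  41]
 [146 135  94  84  78  96 100  75  61  77 111 154 179 195 198 165 110  56]
 [144 127  97  98 102 100  96  84  77  86  97 107 124 171 200 186 143  78]
 [142 129 117 129 108  93 129 130 106 121 124 123 153 181 196 196 154  82]
 [145 142 162 157 120 112 144 130 128 165 164 173 191 187 191 193 154  82]
 [149 156 177 158 148 129 154 135 134 171 172 187 196 187 189 192 154  82]
 [154 175 175 159 160 132 164 147 136 171 172 184 194 187 188 191 152  79]
 [168 188 171 167 163 128 157 137 149 174 171 185 195 187 187 191 152  79]
 [174 187 167 170 164 114 127 120 145 166 171 185 191 185 187 192 151  78]
 [181 187 165 172 165 114 119 111 118 135 158 167 178 184 188 191 153  79]
 [184 187 164 173 166 118 117  99 100 115 151 164 176 184 188 191 153  79]
 [176 187 161 174 164 120 107  97 100 119 16
[... 1511 characters left out ...]
186 164 187 172  96  47]
 [121 169 181 181 168 139 121 165 158 168 187 188 185 169 186 170  77  48]
 [138 166 184 143 130  96 116 146 148 161 144 138 186 166 188 170  90  47]
 [130 171 184 153 136  84  79  80 119 165 168 181 181 170 186 172  79  48]
 [146 177 184 173 123  84  73  71 160 181 175 179 183 163 188 171  90  48]
 [156 180 169 183 165  83 105 122 166 172 175 179 157 180 184 147  55  48]
 [156 188 167 176 183 122 124 165 164 160 167 172 179 188 158  64  37  49]
 [173 189 187 141 179 185 169 172 180 168 179 172 184 166  99  32  47  47]
 [169 187 188 177 125 146 183 186 186 180 188 136 124 102  40  53  48  51]
 [175 189 187 187 186 141  50  46  47  45 123 129  92  91  48  48  51  51]]
```

The rectified samples show the dark gate bar straight across the mouth at x of about 60 mm, so it is shut, and the left leg inside at x of about 20 mm. Handing in.

```bash
python3 -c "
from workcell import job
print(job.job_done())"
```

```text
the job is handed in; nothing more can be done
None
```

The job is handed in with no verdict returned: the shutter is rolled shut, the hook is clipped on the left staple leg with its gate shut and let go on the pad and rail, and nothing touched the bobbin or can; my first approach ran the hook's nose into the shutter at about 32 N before I backed off and came in from the left.

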